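# Show the thermometer to the inspection camera

## Robot

A 7-joint arm with a two-finger parallel gripper is mounted at the origin on the work surface. World frame = base frame: x ahead of the robot, y to its left, z up, the work surface at z = 0. Lengths are in m, angles in rad, forces in N, time in s.
With the tool pointing down it reaches from about 0.425 to 0.825 m from the base axis. Payload 3.6 kg.
Tool frame: the origin (TCP) lies at the very end of the fingers, on their centre line; the grasp point (between the pads) lies 19 mm behind it (robot.tcp_to_grasp is the distance from the TCP to the grasp point, in m); z points along the fingers, y is the line along which they close (so a half turn about z gives the same grasp; the last joint's range is limited). The gripper opens to 85 mm and grips with 20 to 120 N. Pads are 22 mm wide; open, the fingers measure 114 mm over their backs; the gripper's body (76 mm by 85 mm) begins 54 mm behind the grasp point. The pads swing forward as they close: fully open they stand 13 mm farther back than shut.
Start: joints at [1.256, 0.615, -0.013, 1.423, 0.008, 1.103, -0.04], TCP at [0.185, -0.623, 0.207] pointing down, gripper open.
Joint ranges: [-3.12, 3.12], [-0.3, 2.06], [-1.34, 1.32], [0.26, 2.42], [-1.36, 4.5], [0.01, 1.98], [-2.84, 2.84]. Speed limits (rad/s): [2.79, 2.79, 3.14, 3.14, 3.14, 3.14, 3.14].

## Interface

Orientations are given as a unit quaternion [x, y, z, w].
In Python, from cell import get_obs, cams, order, robot gives the robot as it stands.
- The arm moves only by the tool carry_out, never from a script. Its arguments are lists of equal length, an entry for each row: "gripper": the closure, from 0 (fully open) to 1 (shut); "dp": the shift along the tool's x, y, z each as a share of 0.025 m, from -1 to 1, a list of three; "turn": the turn about the tool's z as a share of 4 degrees, from -1 to 1. A call has 1 to 10 rows; each row shifts and turns the commanded pose from where the row before left it, along the tool's axes as they then stand; what a row does not reach is not made up. A row lasts 1/12 s, in which the tool goes at most 41.7 mm and 7.16 degrees, less where a joint would pass 70% of its speed; a pose out of reach is approached as far as the arm can. A call with a number of a shift or a turn outside -1 to 1 is refused whole. A call with a gripper value outside its range is refused whole. The fingers move at their own pace and stop on an object; "grip_force" is the grip in N (left out, the last holds). Time passes only in rows, so rows that do not move let the fingers close. It gives the time, the measured TCP pose, the force, the opening and the grip force at its end, in the units of the state.
- get_obs(): the state, without advancing time (a new reading comes with each control period).
- cams.snapshot(name): name is "scene" or "side" or "wrist"; returns a dict with "pixels" (480x640x3 uint8, red, green, blue), "fx", "fy", "cx", "cy" (pixels), "view" (4x4, takes a point from world to camera coordinates). Camera axes: x right, y down, z forward; pixel columns grow to the right and rows downward; lengths in m; the calibration is good to about 2 mm. The wrist camera is an equidistant fisheye: a pixel r from the principal point sees the ray r / f radians off the axis. A picture is of the moment at which its call begins. There is no depth.
- order.job_done(): hands the job in; it is judged then, once.
The state is a dict: "clock": time; "joint_positions": joint angles; "joint_velocities": joint speeds; "tau": joint torques, N m; "ee_pos": TCP position; "tcp_rot": TCP orientation; "ft_force": force on the tool from outside, world axes, zero at the start; "moment": the same for the moment, N m; "width": finger opening in m; "gripper_force": force on a finger pad.
Only numpy, scipy, OpenCV 4.12 (cv2) and the standard library are available. Lean on these libraries where they do the work, as an engineer would, in place of code of your own. Each camera call takes 0.05 s, during which the arm holds its last target. There are 200 camera calls.

## Task

First slide the lens cover of the inspection camera all the way to its open end stop. Then lift the round dial thermometer off the wooden tray and hold it still in the air in front of the lens: upright, the dial looking squarely into the lens, the middle of the dial level with the lens and 15 cm in front of it. Finish while holding it there, do not put it down or let go; do not tip it over on the way, and leave the other things on the table standing where they are.

Things in the scene. Friction and masses are not known exactly. Their poses are not given: they have to be found in the camera images.
- camera: inspection camera, a white box 100 (x) x 160 (y) x 166 mm high, fixed to the table in a place and turn that change. Origin: centre of its underside. Its +x axis points level out of the lens, z up. A black lens barrel of 48 mm diameter stands 20 mm out of its +x face.
- lens (a point): centre of the lens glass at the front end of the barrel, in the camera's frame at (70, -35, 120) mm, so 120 mm above the table; its axes are those of the camera, x out of the lens
- view_spot (a point): the point 150 mm straight in front of the lens, at the lens's height: where the middle of the dial belongs. Nothing solid is there. Axes as the camera's.
- cover (a joint): lens cover slide, in m: 0 is shut (the hanging cover plate, 54 mm wide, stands 10 mm before the lens), 0.07 is the open end stop; it starts between 0 and 0.02, moves along the camera's +y axis (level), rubs with about 1.5 N and stays where it is left
- cover_grip (a point): centre of the top face of the cover's upright black grip, on top of the camera, 213 mm above the table; the grip is 24 mm (camera x) by 16 mm (camera y), its upper 38 mm stand free above a 4 mm aluminium strip on the camera's top. It travels with the cover; axes as the camera's.
- thermo: loose dial thermometer, 140 to 240 g: an upright steel disc case of 68 mm diameter and 18 mm thick with a white dial, needle and ticks on its +x side, on a grey foot 46 (x) x 64 (y) x 8 mm, with an upright grey tab on top to hold it by; 114 mm tall in all. Origin: centre of the foot's underside; +x comes out of the dial, z up.
- dial (a point): the middle of the dial's face, 41 mm above the thermometer's underside and 9.5 mm in front of its mid plane; axes as the thermometer's, x out of the dial
- tab (a point): point on the mid line of the thermometer's tab, 100 mm above its underside, 14 mm below the tab's top; the tab is 12 mm (x) by 18 mm (y) and stands free from 75 to 114 mm above the underside; it can be gripped across either pair of faces
- tray: dark wooden tray 180 (x) x 310 (y) x 18 mm high, walls and floor 4 to 5 mm thick, fixed to the table in a place and turn that change; origin: centre of its underside. The thermometer, timer and shaker stand in it in a row along its y axis, about 95 mm apart, in any order.
- timer: loose square white kitchen timer with a turning knob on its front, 40 x 56 x 56 mm high, in the tray: leave alone. Origin: centre of its underside.
- shaker: loose round steel spice shaker, diameter 42, height 64 mm, in the tray: leave alone. Origin: centre of its underside.
- dish: loose small white sauce dish, diameter 84, height 26 mm: leave alone. Origin: centre of its underside.
- mug: loose blue mug, diameter 80, height 90 mm, handle to its +y side: leave alone. Origin: centre of its underside.
- bottle: loose tea bottle, diameter 66, height 200 mm: leave alone. Origin: centre of its underside.
- jar: loose jar, diameter 60, height 80 mm: leave alone. Origin: centre of its underside.
Not all that is in view belongs to the job. Of the things shaped like the camera, the white one is meant.

How it is judged:
By the outcome, as a careful person would: the job done as asked, in the order asked, and still so for the second after the job is handed in, while the arm keeps its last pose, push and grip.
It also fails if it takes over 58 s, if anything falls off the work surface, if the arm or the gripper's body presses on something with over 40 N, if the wrist force passes 120 N, or if a joint passes its speed limit or range.

## Working session

There is one attempt and no reset: what is moved stays moved. The work goes in short steps, Python scripts to look and compute and a tool call to move; the robot and the scene stay as the last step left them, time stands still between calls to the robot, and variables do not carry over. Pictures are saved under pics/ and viewed, at most 10 in all, crops included, and the job is handed in when it is done.

Besides the shell and the picture viewer there is one more tool, called after "Call:" as a command line: name --pt "numbers of a row" for each row, then --argument value for the rest. carry_out: Moves the arm, as the interface text tells. Shift numbers are shares of 0.025 m and turn numbers shares of 4 degrees, none past 1 either way. Its arguments: {"type":"object","properties":{"gripper":{"type":"array"},"dp":{"type":"array"},"turn":{"type":"array"},"grip_force":{"type":"number"}},"required":["gripper","dp","turn"]}

```bash
mkdir -p pics; ls; python3 - <<'E'
from cell import get_obs,cams,robot
import cv2,numpy as np
o=get_obs();print(o['clock'],o['ee_pos'],o['tcp_rot'],o['width'])
a=cams.snapshot('scene');b=cams.snapshot('side')
for n,s in(('scene',a),('side',b)):
    cv2.imwrite(f'pics/{n}0.png',s['pixels'][:,:,::-1]);print(n,s['fx'],s['fy'],s['cx'],s['cy']);print(np.round(s['view'],4).tolist())
E
```

```text
pics
0.0 [ 0.18426511 -0.62246282  0.20582603] [ 9.89655961e-01  1.43455259e-01 -2.07262919e-04 -1.27496497e-03] 0.08520035884362855
scene 490.95844917315526 490.95844917315526 320.43002969237165 238.43448088290455
[[-0.6404, 0.7681, 0.0008, 0.3017], [0.5265, 0.4397, -0.7276, -0.1967], [-0.5592, -0.4655, -0.686, 1.8893], [0.0, 0.0, 0.0, 1.0]]
side 507.46098516303823 507.46098516303823 323.8364535925456 229.88652364404936
[[-0.9953, -0.0968, -0.0066, 0.5339], [-0.0522, 0.5917, -0.8045, 0.1289], [0.0817, -0.8003, -0.594, 1.5989], [0.0, 0.0, 0.0, 1.0]]
```

View pics/scene0.png

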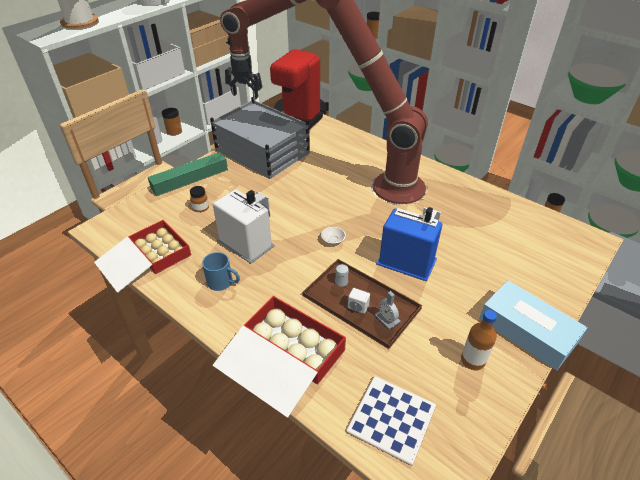

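View pics/side0.png

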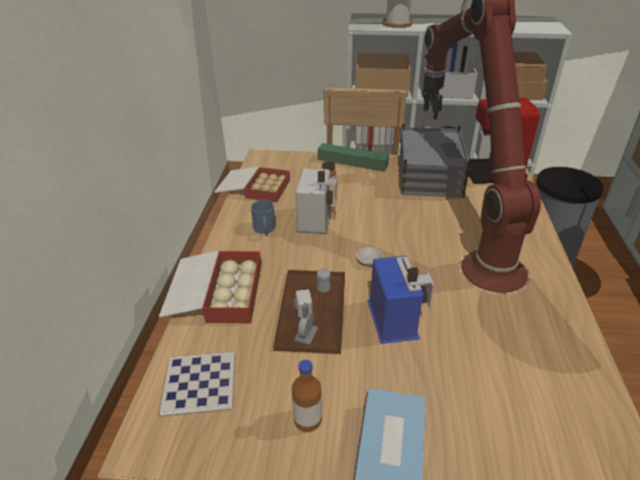

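The scene view shows the white camera at (243,225), its grip near (250,197), and the thermometer at (389,312) in the tray. In the side view they are at (313,200), (321,177) and (305,325). I'll zoom in on both.

```bash
python3 - <<'E'
import cv2,numpy as np
a=cv2.imread('pics/scene0.png');b=cv2.imread('pics/side0.png')
def c(i,x,y,w=100,h=75): return cv2.resize(i[y:y+h,x:x+w],(400,300),interpolation=cv2.INTER_CUBIC)
cv2.imwrite('pics/m1.png',np.vstack([np.hstack([c(a,195,185),c(b,270,163)]),np.hstack([c(a,325,260),c(b,265,275)])]))
E
```

```text
(no output)
```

View pics/m1.png

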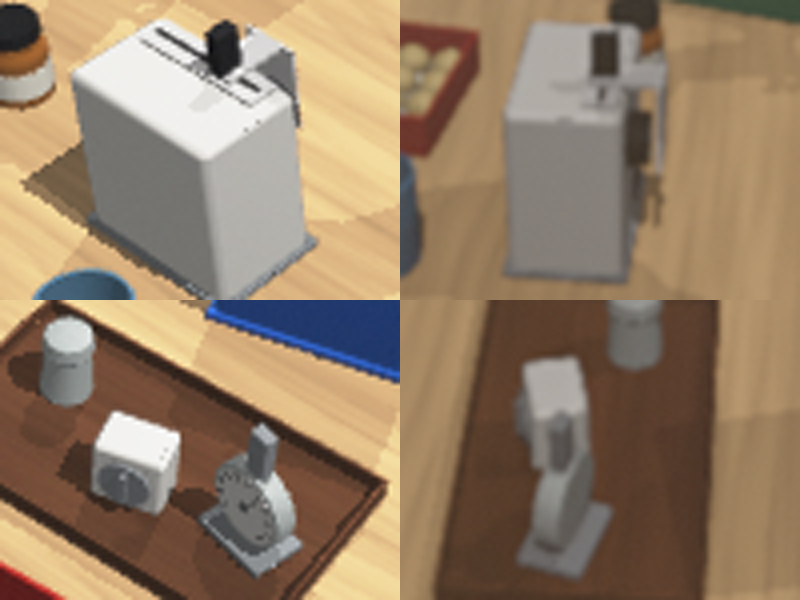

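Montage readings:
- **White box:** the top corners, base and grip top are visible. The lens side faces the robot, which is -x.
- **Thermometer:** the foot corners and tab top are visible, and the dial looks roughly towards +x.

Next I'll fit both poses.

```bash
cat > h.py <<'E'
import numpy as np
V={'scene':(490.958,320.43,238.434,np.array([[-0.6404,0.7681,0.0008,0.3017],[0.5265,0.4397,-0.7276,-0.1967],[-0.5592,-0.4655,-0.686,1.8893]])),
'side':(507.461,323.836,229.887,np.array([[-0.9953,-0.0968,-0.0066,0.5339],[-0.0522,0.5917,-0.8045,0.1289],[0.0817,-0.8003,-0.594,1.5989]]))}
def proj(n,P):
    f,cx,cy,M=V[n];c=M[:,:3]@P+M[:,3];return np.array([cx+f*c[0]/c[2],cy+f*c[1]/c[2]])
def W(p,L):
    c,s=np.cos(p[2]),np.sin(p[2]);return np.array([p[0]+c*L[0]-s*L[1],p[1]+s*L[0]+c*L[1],L[2]])
E
python3 - <<'E'
from h import *
from scipy.optimize import least_squares as LS
# camera: params x,y,yaw,grip_x,slide_y
t=[('scene',(-.05,.08,.166),(213.2,203.5)),] 
cam=[('scene',(-.05,-.08,.166),(246.2,224.5)),('scene',(-.05,.08,.166),(213.2,203.7)),('scene',(.05,.08,.166),(236,190)),
('side',(-.05,-.08,.166),(296.7,190.5)),('side',(.05,-.08,.166),(327,193.5)),('side',(-.05,.08,.166),(303,169.5))]
g=[('scene',(251.2,191.7)),('side',(321.2,172))]
def r(p): return np.concatenate([proj(n,W(p,L))-u for n,L,u in cam]+[proj(n,W(p,(p[3],p[4],.213)))-u for n,u in g])
s=LS(r,[.65,-.3,3.1,0,0]);print('cam',s.x,np.degrees(s.x[2]),np.round(s.fun,1))
print('grip',W(s.x,(s.x[3],s.x[4],.213)),'lens',W(s.x,(.07,-.035,.12)),'spot',W(s.x,(.22,-.035,.12)))
b=.005
th=[('scene',(0,0,b+.114),(391,292.3)),('scene',(.023,-.032,b+.004),(375,315.5)),('scene',(.023,.032,b+.004),(390,328.7)),('scene',(-.023,.032,b+.004),(400.5,321.2)),('scene',(.0095,0,b+.041),(385.7,311.2)),
('side',(0,0,b+.114),(306.2,304)),('side',(.023,.032,b+.004),(294.2,342)),('side',(-.023,.032,b+.004),(311.2,344)),('side',(-.023,-.032,b+.004),(318,328))]
def q(p): return np.concatenate([proj(n,W(p,L))-u for n,L,u in th])
for y0 in(0,):
    s=LS(q,[.6,.2,y0]);print('th',s.x,np.degrees(s.x[2]),np.round(s.fun,1))
E
```

```text
cam [ 0.59145251 -0.22399691  3.13617635  0.0283696  -0.02075577] 179.68966877146633 [ 1.4 -0.3 -0.6 -1.1 -0.1 -2.1 -0.9  1.8 -0.9  0.3 -0.6 -1.2 -0.   0.2
  0.1 -0.1]
grip [ 0.56319575 -0.20308778  0.213     ] lens [ 0.52164311 -0.18861828  0.12      ] spot [ 0.37164531 -0.18780584  0.12      ]
th [ 0.55289309  0.32185342 -0.18585088] -10.648470944868652 [ 0.4  0.5 -0.8 -0.8 -0.1 -0.1  0.7 -0.9  0.8 -0.  -1.   1.   0.3 -1.1
 -0.3  0.5 -0.2 -0.8]
```

Call:
carry_out --gripper '[0, 0, 0, 0, 0, 0]' --pt "0 0 -1" --pt "0 0 -1" --pt "0 0 -1" --pt "0 0 -1" --pt "0 0 -1" --pt "0 0 -0.6" --turn '[1, 1, 1, 1, 0.2, 0]' --grip_force 20

```text
clock: 0.6
ee_pos: [0.1847, -0.6237, 0.3497]
tcp_rot: [1.0, -0.003, 0.0, 0.002]
ft_force: [-0.3, 0.1, 0.7]
width: 0.0852
gripper_force: 0.0
```

Call:
carry_out --gripper '[0, 0, 0, 0, 0, 0, 0, 0, 0, 0]' --pt "0.8 -1 0" --pt "0.8 -1 0" --pt "0.8 -1 0" --pt "0.8 -1 0" --pt "0.8 -1 0" --pt "0.8 -1 0" --pt "0.8 -1 0" --pt "0.8 -1 0" --pt "0.8 -1 0" --pt "0.8 -1 0" --turn '[0, 0, 0, 0, 0, 0, 0, 0, 0, 0]'

```text
clock: 1.43
ee_pos: [0.3863, -0.3727, 0.3466]
tcp_rot: [1.0, -0.003, -0.0, -0.0]
ft_force: [0.6, -0.5, -0.9]
width: 0.0854
gripper_force: 0.0
```

Call:
carry_out --gripper '[0, 0, 0, 0, 0, 0, 0, 0, 0]' --pt "1 -1 0" --pt "1 -1 0" --pt "1 -1 0" --pt "1 -1 0" --pt "1 -1 0" --pt "1 -1 0" --pt "1 -0.8 0.4" --pt "0.08 0 0.4" --pt "0 0 0" --turn '[0, 0, 0, 0, 0, 0, 0, 0, 0]'

```text
clock: 2.18
ee_pos: [0.5638, -0.2023, 0.3236]
tcp_rot: [1.0, -0.0, -0.003, -0.002]
ft_force: [-0.2, 0.4, -0.1]
width: 0.0855
gripper_force: 0.0
```

```bash
python3 - <<'E'
from cell import get_obs,cams
import cv2,numpy as np
o=get_obs();print(o['ee_pos'],o['joint_positions'])
s=cams.snapshot('wrist');cv2.imwrite('pics/w1.png',s['pixels'][:,:,::-1]);np.savez('w1.npz',**s)
print(s['fx'],s['cx'],s['cy'],np.round(s['view'],4).tolist())
E
```

```text
[ 0.56376962 -0.20232241  0.32356319] [ 0.35930133  0.45521805 -0.08332251  1.37701068  0.03653323  1.31737747
 -1.29589582]
371.64829954431775 320.29870119351415 237.68964439282445 [[-0.0001, -1.0, -0.0024, -0.2012], [-0.948, -0.0007, 0.3184, 0.4561], [-0.3184, 0.0023, -0.948, 0.6696], [0.0, 0.0, 0.0, 1.0]]
```

View pics/w1.png

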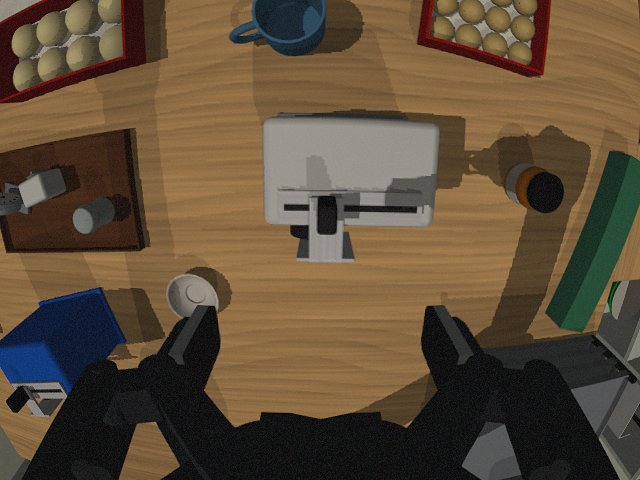

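```bash
cat >> h.py <<'E'
def wray(s,u,z):
    "fisheye pixel -> world point at height z"
    d=np.array(u,float)-[s['cx'],s['cy']];r=np.hypot(*d);a=r/s['fx']
    c=np.array([d[0]/r*np.sin(a),d[1]/r*np.sin(a),np.cos(a)]);M=s['view'];R=M[:3,:3];C=-R.T@M[:3,3];w=R.T@c
    return C+w*(z-C[2])/w[2]
E
python3 - <<'E'
from h import *
import cv2
s=dict(np.load('w1.npz'))
for n,u,z in [('BL',(264,119),.166),('BR',(439,124),.166),('FL',(266,223),.166),('FR',(434,226),.166),('slotL',(284,208),.17),('slotR',(418,210),.17),('gripL',(318,234),.213),('gripR',(337,234),.213),('gripBackL',(317,207),.213)]: print(n,np.round(wray(s,u,z),4))
i=cv2.imread('pics/w1.png');cv2.imwrite('pics/w1c.png',cv2.resize(i[105:270,250:450],(800,660),interpolation=cv2.INTER_CUBIC)[:600])
E
```

```text
BL [ 0.6448 -0.1532  0.166 ]
BR [ 0.6431 -0.3065  0.166 ]
FL [ 0.5511 -0.1521  0.166 ]
FR [ 0.5487 -0.308   0.166 ]
slotL [ 0.5661 -0.1695  0.17  ]
slotR [ 0.5649 -0.2901  0.17  ]
gripL [ 0.5559 -0.2     0.213 ]
gripR [ 0.5559 -0.2148  0.213 ]
gripBackL [ 0.5776 -0.1992  0.213 ]
```

View pics/w1c.png

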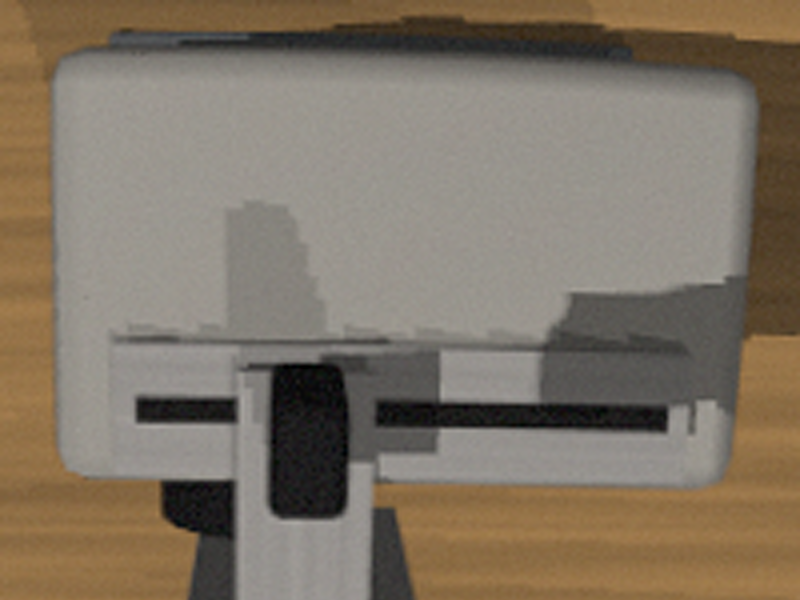

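Crop readings:
- **Slot:** it runs from (284,207.5) to (417,209.5), so the camera yaw is about 179.4°.
- **Grip:** the top is at about (327,220), which puts it near (0.567, -0.2075).
- **Box:** its centre is at about (0.596, -0.230).

I'll descend and grip it.

Call:
carry_out --gripper '[0, 0, 0, 0, 0.3, 0.6, 0.8, 1, 1, 1]' --pt "0.13 0.2 1" --pt "0 0 1" --pt "0 0 1" --pt "0 0 1" --pt "0 0 0.8" --pt "0 0 0.5" --pt "0 0 0" --pt "0 0 0" --pt "0 0 0" --pt "0 0 0" --turn '[0.15, 0, 0, 0, 0, 0, 0, 0, 0, 0]' --grip_force 20

```text
clock: 3.07
ee_pos: [0.5677, -0.2113, 0.1963]
tcp_rot: [1.0, -0.008, 0.002, 0.001]
ft_force: [1.0, -0.6, -0.3]
width: 0.0123
gripper_force: 0.0
```

Call:
carry_out --gripper '[1, 1, 1, 1, 1]' --pt "0 0 0" --pt "0 0 0" --pt "0 0 0" --pt "0 0 0" --pt "0 0 0" --turn '[0, 0, 0, 0, 0]'

```text
clock: 3.48
ee_pos: [0.567, -0.2102, 0.1946]
tcp_rot: [1.0, -0.008, 0.0, -0.0]
ft_force: [0.0, 0.2, -0.3]
width: -0.0002
gripper_force: 0.0
```

The fingers shut on nothing, so I'll look again.

```bash
python3 - <<'E'
from cell import get_obs,cams
import cv2,numpy as np
s=cams.snapshot('wrist');a=cams.snapshot('side');np.savez('w2.npz',**s)
i=s['pixels'][:,:,::-1];j=a['pixels'][:,:,::-1][150:250,270:370]
cv2.imwrite('pics/w2.png',np.hstack([cv2.resize(i[60:480,110:530],(400,400)),cv2.resize(j,(400,400))]))
E
```

```text
(no output)
```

View pics/w2.png

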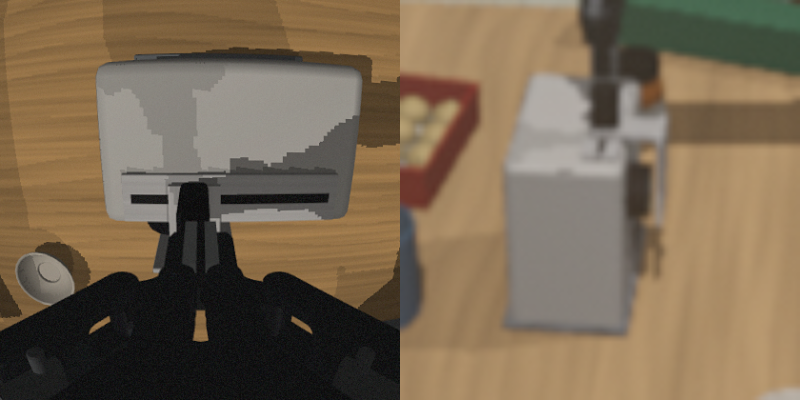

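```bash
python3 - <<'E'
from h import *
import cv2
from cell import get_obs,robot
o=get_obs();print(o['ee_pos'],o['width'],robot.tcp_to_grasp)
s=dict(np.load('w2.npz'))
def fp(P):
    c=s['view'][:3,:3]@P+s['view'][:3,3];a=np.arctan2(np.hypot(*c[:2]),c[2]);d=c[:2]/np.hypot(*c[:2]);return np.array([s['cx'],s['cy']])+s['fx']*a*d
p=fp(o['ee_pos']);print('tcp px',p,'montage',(p-[110,60])*400/420)
for P in [(.556,-.2,.213),(.556,-.216,.213),(.58,-.2,.213),(.58,-.216,.213)]: print(P,(fp(np.array(P))-[110,60])*400/420)
i=s['pixels'][:,:,::-1]
cv2.imwrite('pics/w2c.png',cv2.resize(i[230:360,240:400],(800,600),interpolation=cv2.INTER_CUBIC)*1)
E
```

```text
[ 0.56698975 -0.21022381  0.19453968] -0.00019162953933782653 0.0187
tcp px [320.90403915 287.82625558] montage [200.86098966 216.97738626]
(0.556, -0.2, 0.213) [180.28641414 253.81281536]
(0.556, -0.216, 0.213) [213.14876805 253.42302236]
(0.58, -0.2, 0.213) [178.2277877  209.35961253]
(0.58, -0.216, 0.213) [213.1312558  208.89074681]
```

View pics/w2c.png

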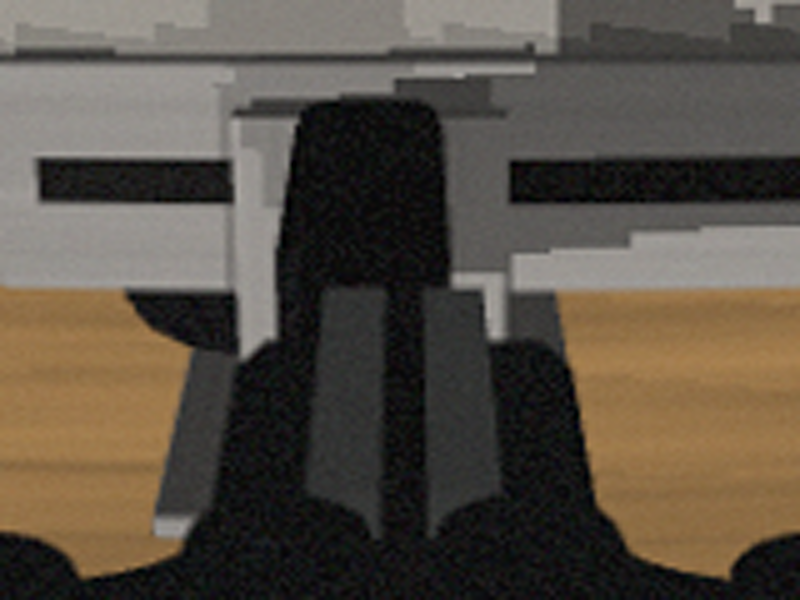

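```bash
python3 - <<'E'
from h import *
from cell import get_obs,cams,robot
import cv2
for P in [(.567,-.2102,.1945),(.567,-.2075,.213),(.567,-.2075,.175)]: print(P,*[np.round(proj(n,np.array(P)),1) for n in V])
a=cams.snapshot('scene')['pixels'][:,:,::-1][160:220,215:295];b=cams.snapshot('side')['pixels'][:,:,::-1][130:190,285:365]
f=lambda i:cv2.resize(i,(400,300),interpolation=cv2.INTER_CUBIC)
cv2.imwrite('pics/m3.png',np.clip(np.hstack([f(a),f(b)])*1.6,0,255).astype('uint8'))
o=get_obs();print(o['width'],o['tcp_rot'],[x for x in dir(robot) if x[0]!='_'])
E
```

```text
(0.567, -0.2102, 0.1945) [249.3 196.2] [320.4 175.6]
(0.567, -0.2075, 0.213) [249.3 191.9] [320.3 171.2]
(0.567, -0.2075, 0.175) [250.5 201.4] [320.4 181.1]
-0.0005314173763996526 [ 9.99968861e-01 -7.89093050e-03 -7.51398606e-05 -6.12727289e-05] ['IKError', 'tcp_to_grasp']
```

View pics/m3.png

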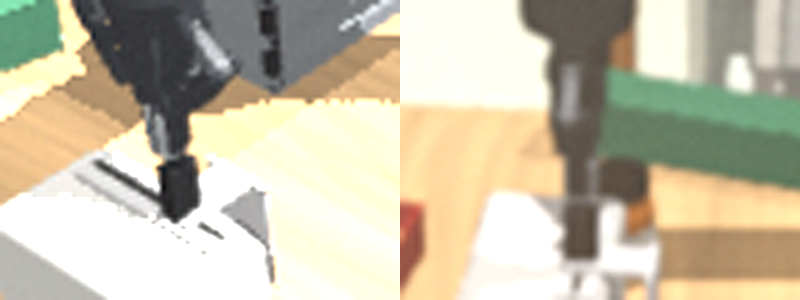

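```bash
python3 - <<'E'
from h import *
def fp(s,P):
    c=s['view'][:3,:3]@P+s['view'][:3,3];a=np.arctan2(np.hypot(*c[:2]),c[2]);d=c[:2]/np.hypot(*c[:2]);return np.round(np.array([s['cx'],s['cy']])+s['fx']*a*d,1)
s=dict(np.load('w2.npz'));t=dict(np.load('w1.npz'))
for dz in(0,.01,.019,.03):
  for dx in(0,.011): print(dz,dx,'shut',fp(s,np.array([.567+dx,-.2102,.1945+dz])),'open',[fp(t,np.array([.5638+dx,-.2023+k,.3236+dz])) for k in(.0425,.057,-.0425)])
E
```

```text
0 0 shut [320.9 287.8] open [array([236.5, 286.9]), array([209.2, 286.2]), array([405.3, 287.1])]
0 0.011 shut [320.5 267.4] open [array([234.6, 266.9]), array([206.8, 266.4]), array([407.2, 267. ])]
0.01 0 shut [320.9 297. ] open [array([232.2, 296. ]), array([203.7, 295.1]), array([409.5, 296.2])]
0.01 0.011 shut [320.5 275.8] open [array([230.1, 275.2]), array([200.9, 274.6]), array([411.7, 275.3])]
0.019 0 shut [320.9 306.2] open [array([228.1, 305. ]), array([198.4, 303.9]), array([413.6, 305.2])]
0.019 0.011 shut [320.6 284.2] open [array([225.6, 283.4]), array([195.2, 282.6]), array([416.1, 283.6])]
0.03 0 shut [321.  318.6] open [array([222.5, 317.1]), array([191.3, 315.7]), array([419.2, 317.3])]
0.03 0.011 shut [320.6 295.6] open [array([219.6, 294.7]), array([187.6, 293.6]), array([422.1, 294.8])]
```

The finger ends are about 20 mm higher than I assumed. All the views put them level with the grip top, and there is no contact force. I'll open, go lower in guarded steps and close again.

Call:
carry_out --gripper '[0, 0, 0, 0, 0, 0, 0]' --pt "0 0 0" --pt "0 0 0" --pt "0 0 0" --pt "0 0 0" --pt "0 0 0.3" --pt "0 0 0.3" --pt "0 0 0" --turn '[0, 0, 0, 0, 0, 0, 0]'

```text
clock: 4.27
ee_pos: [0.5655, -0.2098, 0.1773]
tcp_rot: [1.0, -0.008, -0.002, -0.001]
ft_force: [-0.9, 0.6, -1.1]
width: 0.0835
gripper_force: 0.0
```

Call:
carry_out --gripper '[0, 1, 1, 1, 1, 1, 1, 1, 1, 1]' --pt "0 -0.1 0.3" --pt "0 0 0" --pt "0 0 0" --pt "0 0 0" --pt "0 0 0" --pt "0 0 0" --pt "0 0 0" --pt "0 0 0" --pt "0 0 0" --pt "0 0 0" --turn '[0, 0, 0, 0, 0, 0, 0, 0, 0, 0]'

```text
clock: 5.1
ee_pos: [0.5672, -0.2078, 0.1724]
tcp_rot: [1.0, -0.008, 0.0, 0.0]
ft_force: [-0.6, -0.0, 2.2]
width: 0.015
gripper_force: 25.4
```

Call:
carry_out --gripper '[1, 1, 1, 1, 1, 1]' --pt "0 0.4 0" --pt "0 0.4 0" --pt "0 0.4 0" --pt "0 0.4 0" --pt "0 0.4 0" --pt "0 0 0" --turn '[0, 0, 0, 0, 0, 0]'

```text
clock: 5.6
ee_pos: [0.5664, -0.2625, 0.1724]
tcp_rot: [1.0, -0.01, 0.001, 0.002]
ft_force: [0.4, -1.8, 4.2]
width: 0.0155
gripper_force: 25.7
```

Call:
carry_out --gripper '[1, 1, 1, 1]' --pt "0 0.1 0" --pt "0 0.1 0" --pt "0 0.1 0" --pt "0 0 0" --turn '[0, 0, 0, 0]'

```text
clock: 5.93
ee_pos: [0.5663, -0.2637, 0.1724]
tcp_rot: [1.0, -0.008, 0.0, -0.001]
ft_force: [-0.9, 2.6, 6.0]
width: 0.0152
gripper_force: 25.9
```

Call:
carry_out --gripper '[1, 1, 1, 1]' --pt "0 0.1 0" --pt "0 0.1 0" --pt "0 0.1 0" --pt "0 0 0" --turn '[0, 0, 0, 0]'

```text
clock: 6.27
ee_pos: [0.5663, -0.2636, 0.1724]
tcp_rot: [1.0, -0.005, -0.001, -0.007]
ft_force: [-2.4, 12.0, 9.8]
width: 0.0155
gripper_force: 26.6
```

End stop reached: it stalls at y=-0.2636 with 12 N. I'll release, rise and look at the lens barrel.

Call:
carry_out --gripper '[0, 0, 0, 0, 0, 0, 0, 0, 0, 0]' --pt "0 0 0" --pt "0 0 0" --pt "0 0 0" --pt "0 0 -1" --pt "0 0 -1" --pt "0 0 -1" --pt "0 0 -1" --pt "-1 -1 -1" --pt "-1 -1 0" --pt "0 0 0" --turn '[0, 0, 0, 0, 0, 0, 0, 0, 0, 0]'

```text
clock: 7.1
ee_pos: [0.513, -0.218, 0.2963]
tcp_rot: [1.0, -0.006, -0.002, -0.002]
ft_force: [0.3, 1.2, -0.8]
width: 0.0851
gripper_force: 0.0
```

```bash
python3 - <<'E'
from cell import get_obs,cams
import cv2,numpy as np
s=cams.snapshot('wrist');np.savez('w3.npz',**s)
i=s['pixels'][:,:,::-1][60:260,230:530]
cv2.imwrite('pics/w3.png',np.clip(cv2.resize(i,(800,533),interpolation=cv2.INTER_CUBIC)*1.5,0,255).astype('uint8'))
E
```

```text
(no output)
```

View pics/w3.png

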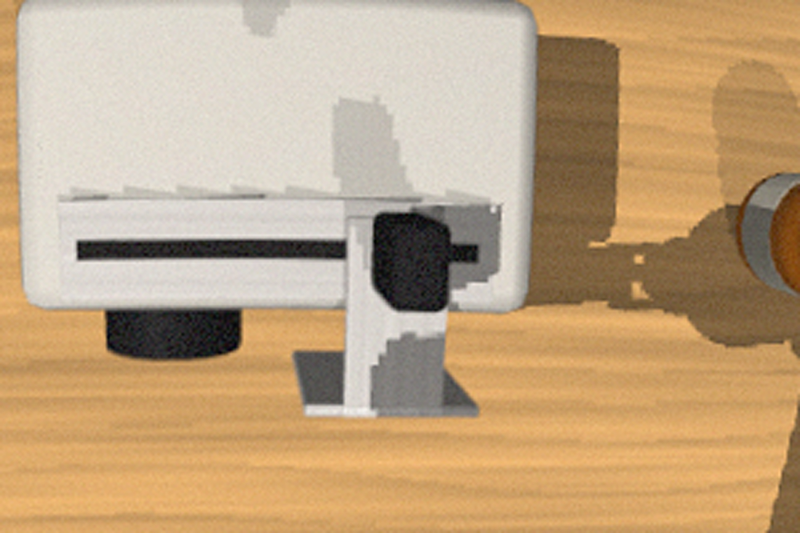

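The cover is at its stop and the barrel is clear. The barrel spans x 106–241 and its front is at y 358 in the crop, which is (269.8–320.4, 194.2) in the image.

```bash
python3 - <<'E'
from h import *
s=dict(np.load('w3.npz'))
p=lambda u,v:(230+u/2.6667,60+v/2.665)
for n,u,z in [('barL',p(106,345),.125),('barR',p(241,345),.125),('front',p(173,358),.144),('boxL',p(18,200),.16),('boxR',p(537,200),.16),('boxF',p(173,307),.166),('boxF2',p(400,310),.166),('sl',p(77,250),.17),('sr',p(478,254),.17),('stripL',p(60,199),.17),('stripR',p(500,204),.17),('coverL',p(304,414),.16),('coverR',p(478,416),.16)]: print(n,np.round(wray(s,u,z),4))
# blue camera rough position
from scipy.optimize import least_squares as LS
r=LS(lambda q:np.concatenate([proj('scene',np.array([q[0],q[1],.166]))-(410,240),proj('side',np.array([q[0],q[1],.166]))-(381,292)]),[.4,.2]);
print(r.x,r.fun)
E
```

```text
barL [ 0.5295 -0.1705  0.125 ]
barR [ 0.5287 -0.2174  0.125 ]
front [ 0.5284 -0.1952  0.144 ]
boxL [ 0.5827 -0.1499  0.16  ]
boxR [ 0.5819 -0.3098  0.16  ]
boxF [ 0.5487 -0.1973  0.166 ]
boxF2 [ 0.5474 -0.266   0.166 ]
sl [ 0.5673 -0.1694  0.17  ]
sr [ 0.5653 -0.2888  0.17  ]
stripL [ 0.5828 -0.1649  0.17  ]
stripR [ 0.5806 -0.2952  0.17  ]
coverL [ 0.5132 -0.2372  0.16  ]
coverR [ 0.5122 -0.2934  0.16  ]
[0.36882708 0.2814893 ] [ 6.64817872 -1.40326182 -3.32787874 -6.64588408]
```

Call:
carry_out --gripper '[0, 0, 0, 0, 0, 0, 0, 0, 0, 0]' --pt "-0.97 -0.17 0" --pt "-0.97 -0.17 0" --pt "-0.97 -0.17 0" --pt "-0.97 -0.17 0.5" --pt "-0.97 -0.17 1" --pt "-0.97 -0.17 1" --pt "0 0 1" --pt "0 0 1" --pt "0 0 1" --pt "0 0 0.4" --turn '[0, 0, 0, 0, 0, 0, 0, 0, 0, 0]'

```text
clock: 7.98
ee_pos: [0.3711, -0.1958, 0.1456]
tcp_rot: [1.0, -0.009, -0.002, -0.001]
ft_force: [0.3, 0.0, 0.7]
width: 0.0852
gripper_force: 0.0
```

Call:
carry_out --gripper '[0, 0]' --pt "0 0 0" --pt "0 0 0" --turn '[0, 0]'

```text
clock: 8.15
ee_pos: [0.3728, -0.1961, 0.1481]
tcp_rot: [1.0, -0.009, -0.001, -0.0]
ft_force: [0.2, -1.2, 1.2]
width: 0.0853
gripper_force: 0.0
```

Call:
carry_out --gripper '[0, 0, 0]' --pt "-0.4 -0.2 0" --pt "0 0 0" --pt "0 0 0" --turn '[0, 0, 0]'

```text
clock: 8.4
ee_pos: [0.3635, -0.1907, 0.1494]
tcp_rot: [1.0, -0.008, 0.001, 0.001]
ft_force: [1.1, 0.3, 0.6]
width: 0.0851
gripper_force: 0.0
```

```bash
python3 -c "
from cell import get_obs
o=get_obs();print(o['ee_pos'],o['tcp_rot'],o['joint_positions'])"
```

```text
[ 0.36346714 -0.19069561  0.14944983] [ 9.99965905e-01 -8.17152568e-03  1.02888374e-03  5.97026095e-04] [ 0.48948623  0.33862605 -0.07838272  2.14687791  0.0431673   0.655138
 -1.20577775]
```

Call:
carry_out --gripper '[0, 0, 0, 0, 0, 0, 0, 0, 0, 0]' --pt "0 0 -1" --pt "0 0 -1" --pt "0.4 -0.8 -1" --pt "0.4 -0.8 -1" --pt "0.4 -0.8 -1" --pt "0.4 -0.8 -1" --pt "0.4 -1 0" --pt "0.4 -1 0" --pt "0.4 -1 0" --pt "0.4 -1 0" --turn '[0, 0, 0, 0, 0, 0, 0, 0, 0, 0]'

```text
clock: 9.23
ee_pos: [0.4469, -0.0103, 0.2998]
tcp_rot: [1.0, -0.008, 0.002, 0.0]
ft_force: [-0.5, -1.0, -0.5]
width: 0.0854
gripper_force: 0.0
```

Call:
carry_out --gripper '[0, 0, 0, 0, 0, 0, 0, 0, 0, 0]' --pt "0.4 -1 0" --pt "0.4 -1 0" --pt "0.4 -1 0" --pt "0.4 -1 0" --pt "0.4 -1 0" --pt "0.4 -1 0" --pt "0.4 -1 0" --pt "0.4 -1 0" --pt "0.4 -1 0" --pt "0.4 -1 0" --turn '[0, 0, 0, 0, 0, 0, 0, 0, 0, 0]'

```text
clock: 10.07
ee_pos: [0.5508, 0.2383, 0.2995]
tcp_rot: [1.0, -0.008, 0.001, -0.0]
ft_force: [0.5, -1.2, -0.7]
width: 0.0856
gripper_force: 0.0
```

Call:
carry_out --gripper '[0, 0, 0, 0, 0, 0, 0, 0]' --pt "0.13 -1 0" --pt "0.13 -1 0" --pt "0.13 -1 0" --pt "0 -0.3 0" --pt "0 0 0" --pt "0 0 0" --pt "0 0 0" --pt "0 0 0" --turn '[0, 0, 0, 0, 1, 1, 0.4, 0]'

```text
clock: 10.73
ee_pos: [0.5611, 0.3187, 0.2991]
tcp_rot: [0.996, -0.092, 0.001, 0.0]
ft_force: [-0.2, 0.1, -0.8]
width: 0.0855
gripper_force: 0.0
```

```bash
python3 - <<'E'
from cell import get_obs,cams
import cv2,numpy as np
o=get_obs();print(o['ee_pos'],o['tcp_rot'],o['joint_positions'])
s=cams.snapshot('wrist');np.savez('w4.npz',**s)
i=s['pixels'][:,:,::-1][70:370,170:470]
cv2.imwrite('pics/w4.png',np.clip(cv2.resize(i,(600,600),interpolation=cv2.INTER_CUBIC)*1.5,0,255).astype('uint8'))
E
```

```text
[0.56112447 0.31866025 0.29912696] [ 9.95754042e-01 -9.20516975e-02  6.00332096e-04  1.09147062e-04] [-0.41596243  0.55470636 -0.24494145  1.28355921  0.13328018  1.31819819
 -2.41388677]
```

View pics/w4.png

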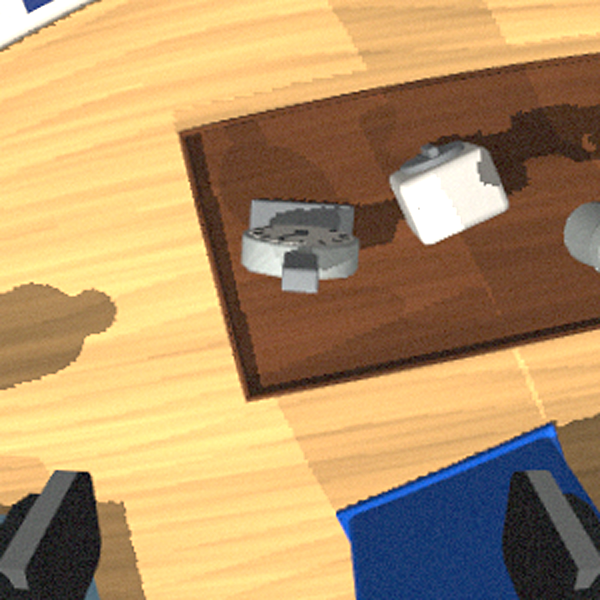

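The tab top is at about (300,281) in the crop, which is (320,210.5) in the image. The foot's front edge runs from (252,200) to (354,205).

```bash
python3 - <<'E'
from h import *
s=dict(np.load('w4.npz'));p=lambda u,v:(170+u/2,70+v/2)
w=lambda u,v,z:wray(s,p(u,v),z)
T=[w(*u,.119) for u in[(283,268),(319,271),(317,293),(281,291)]]
print(np.round(T,4),'c',np.mean(T,0))
an=lambda a,b:np.degrees(np.arctan2(*(b-a)[[0,1]]))
# vectors along thermo -y : (thermo y is image left)
for a,b in[(T[1],T[0]),(T[2],T[3]),(w(354,205,.013),w(252,200,.013))]:
    d=a*0+b-a;print('yaw',np.degrees(np.arctan2(-d[0],d[1])),np.linalg.norm(d))
f=(w(354,205,.013)+w(252,200,.013))/2;print('foot front mid',f)
E
```

```text
[[0.5635 0.327  0.119 ]
 [0.5589 0.3104 0.119 ]
 [0.5484 0.3133 0.119 ]
 [0.5525 0.3301 0.119 ]] c [0.5558318 0.3202087 0.119    ]
yaw -15.45779658786133 0.017254707388293624
yaw -13.86014683246517 0.017362319561241266
yaw -13.386956572480246 0.062481088014307455
foot front mid [0.57834468 0.31415163 0.013     ]
```

Call:
carry_out --gripper '[0, 0, 0, 0, 0, 0, 0, 0, 0, 0]' --pt "0 0 0" --pt "-0.22 0 1" --pt "0 0 1" --pt "0 0 1" --pt "0 0 1" --pt "0 0 1" --pt "0 0 1" --pt "0 0 1" --pt "0 0 1" --pt "0 0 0.6" --turn '[0.75, 0, 0, 0, 0, 0, 0, 0, 0, 0]'

```text
clock: 11.62
ee_pos: [0.5543, 0.3192, 0.0811]
tcp_rot: [0.993, -0.117, -0.001, 0.001]
ft_force: [-0.9, -0.3, -0.2]
width: 0.0851
gripper_force: 0.0
```

Call:
carry_out --gripper '[0, 0, 0]' --pt "0 0 0.2" --pt "0 0 0.2" --pt "0 0 0" --turn '[0, 0, 0]'

```text
clock: 11.87
ee_pos: [0.5555, 0.3206, 0.0736]
tcp_rot: [0.993, -0.118, 0.0, -0.0]
ft_force: [-0.0, -0.0, 0.0]
width: 0.0855
gripper_force: 0.0
```

Call:
carry_out --gripper '[0, 0.5, 0.7, 0.8, 1, 1, 1, 1, 1, 1]' --pt "0 0 0.16" --pt "0 0 0" --pt "0 0 0" --pt "0 0 0" --pt "0 0 0" --pt "0 0 0" --pt "0 0 0" --pt "0 0 0" --pt "0 0 0" --pt "0 0 0" --turn '[0, 0, 0, 0, 0, 0, 0, 0, 0, 0]' --grip_force 50

```text
clock: 12.7
ee_pos: [0.5556, 0.3206, 0.0701]
tcp_rot: [0.993, -0.118, 0.0, -0.0]
ft_force: [0.8, -1.5, 2.5]
width: 0.017
gripper_force: 49.3
```

Call:
carry_out --gripper '[1, 1, 1, 1, 1, 1, 1, 1, 1, 1]' --pt "0 0 -0.2" --pt "0 0 -0.4" --pt "0 0 -0.6" --pt "0 0 -0.8" --pt "0 0 -0.8" --pt "0 0 -0.8" --pt "0 0 -0.8" --pt "0 0 -0.8" --pt "0 0 -0.8" --pt "0 0 -0.8" --turn '[0, 0, 0, 0, 0, 0, 0, 0, 0, 0]'

```text
clock: 13.53
ee_pos: [0.5546, 0.3208, 0.2409]
tcp_rot: [0.993, -0.117, -0.0, -0.0]
ft_force: [0.6, -0.2, -2.4]
width: 0.0168
gripper_force: 48.9
```

Call:
carry_out --gripper '[1, 1, 1, 1, 1, 1, 1, 1, 1, 1]' --pt "0 0 -0.6" --pt "0 0 -0.4" --pt "0 0 0" --pt "0 0 0" --pt "0 0 0" --pt "0 0 0" --pt "0 0 0" --pt "0 0.3 0" --pt "0 0.6 0" --pt "0 0.8 0" --turn '[0, 0, -0.6, -0.7, -0.7, -0.6, -0.6, 0, 0, 0]'

```text
clock: 14.37
ee_pos: [0.5539, 0.2782, 0.2642]
tcp_rot: [1.0, -0.005, -0.001, -0.0]
ft_force: [0.8, 0.8, -2.6]
width: 0.0168
gripper_force: 48.9
```

Call:
carry_out --gripper '[1, 1, 1, 1, 1, 1, 1, 1, 1, 1]' --pt "0 0.8 0" --pt "0 0.8 0" --pt "0 0.8 0" --pt "0 0.8 0" --pt "0 0.8 0" --pt "0 0.8 0" --pt "0 0.8 0" --pt "0 0.8 0" --pt "-0.2 0.8 0" --pt "-0.4 0.8 0" --turn '[0, 0, 0, 0, 0, 0, 0, 0, 0, 0]'

```text
clock: 15.2
ee_pos: [0.5372, 0.0752, 0.2645]
tcp_rot: [1.0, -0.008, 0.0, 0.001]
ft_force: [0.0, 0.1, -1.9]
width: 0.017
gripper_force: 48.9
```

Call:
carry_out --gripper '[1, 1, 1, 1, 1, 1, 1, 1, 1, 1]' --pt "-0.6 0.8 0" --pt "-0.6 0.8 0" --pt "-0.6 0.8 0" --pt "-0.6 0.8 0" --pt "-0.6 0.8 0" --pt "-0.6 0.8 0" --pt "-0.6 0.8 0.2" --pt "-0.6 0.8 0.4" --pt "-0.6 0.8 0.4" --pt "-0.6 0.8 0.4" --turn '[0, 0, 0, 0, 0, 0, 0, 0, 0, 0]'

```text
clock: 16.03
ee_pos: [0.3828, -0.1217, 0.2296]
tcp_rot: [1.0, -0.008, 0.0, 0.0]
ft_force: [0.9, 0.4, -2.2]
width: 0.0169
gripper_force: 49.0
```

Call:
carry_out --gripper '[1, 1, 1, 1, 1, 1, 1, 1, 1, 1]' --pt "-0.3 0.7 0.4" --pt "-0.1 0.6 0.4" --pt "0 0.5 0.4" --pt "0 0.4 0.4" --pt "0 0.3 0.4" --pt "0 0 0.4" --pt "0 0 0.4" --pt "0 0 0.3" --pt "0 0 0.2" --pt "0 0 0" --turn '[0, 0, 0, 0, 0, 0, 0, 0, 0, 0]'

```text
clock: 16.87
ee_pos: [0.3729, -0.1822, 0.1465]
tcp_rot: [1.0, -0.007, -0.001, -0.0]
ft_force: [-1.2, 0.8, -1.3]
width: 0.0172
gripper_force: 48.9
```

Call:
carry_out --gripper '[1, 1, 1]' --pt "0 0 0" --pt "0 0 0" --pt "0 0 0" --turn '[0, 0, 0]'

```text
clock: 17.12
ee_pos: [0.3744, -0.1822, 0.1476]
tcp_rot: [1.0, -0.006, 0.001, 0.0]
ft_force: [0.0, 0.4, -1.1]
width: 0.0172
gripper_force: 48.9
```

```bash
python3 - <<'E'
from cell import get_obs,cams
import cv2,numpy as np
o=get_obs();print(o['ee_pos'],o['tcp_rot'])
for n in('scene','side','wrist'):
    s=cams.snapshot(n);np.savez(f'f_{n}.npz',**s)
E
```

```text
[ 0.37440187 -0.18223181  0.14761481] [ 9.99980756e-01 -6.16863266e-03  6.04477063e-04  2.66094202e-04]
```

Call:
carry_out --gripper '[1, 1, 1, 1, 1]' --pt "-0.14 0.2 0.07" --pt "-0.14 0.2 0.07" --pt "0 0 0" --pt "0 0 0" --pt "0 0 0" --turn '[0, 0, 0, 0, 0]'

```text
clock: 17.68
ee_pos: [0.3668, -0.1921, 0.1435]
tcp_rot: [1.0, -0.006, -0.0, -0.0]
ft_force: [0.5, -0.5, -1.7]
width: 0.0165
gripper_force: 49.0
```

Call:
carry_out --gripper '[1, 1, 1, 1, 1]' --pt "0 0 0" --pt "0 0 0" --pt "0 0 0" --pt "0 0 0" --pt "0 0 0" --turn '[0, 0, 0, 0, 0]'

```text
clock: 18.1
ee_pos: [0.367, -0.1919, 0.1436]
tcp_rot: [1.0, -0.006, 0.0, -0.0]
ft_force: [0.8, 0.4, -1.2]
width: 0.017
gripper_force: 49.0
```

Now a numeric check: I'll compare the thermometer's silhouette with the predicted pose in both outside views.

```bash
python3 - <<'E'
from h import *
from cell import cams
import cv2
o=np.array([.3675,-.192,np.radians(-.8)]);zb=.079
for n in V:
    im=cams.snapshot(n)['pixels'][:,:,::-1]
    t=np.linspace(0,2*np.pi,60)
    def pr(Ls): return np.array([proj(n,W(o,L)) for L in Ls])
    disc=pr([(x,.034*np.cos(a),zb+.041+.034*np.sin(a)) for x in(-.009,.009) for a in t])
    foot=pr([(x,y,zb+z) for x in(-.023,.023) for y in(-.032,.032) for z in(0,.008)])
    m=np.zeros(im.shape[:2],'uint8')
    for P in(disc,foot): cv2.fillConvexPoly(m,cv2.convexHull(P.round().astype(np.int32)),1)
    sat=np.ptp(im.astype(int),axis=2);mx=im.max(2)
    obs=((sat<28)&(mx>60)).astype('uint8')
    best=[]
    ring=cv2.dilate(m,np.ones((9,9)))-m; top=int(disc[:,1].min()); ring[:top+2]=0
    for dx in range(-8,9):
        for dy in range(-8,9):
            sh=lambda q:np.roll(q,(dy,dx),(0,1)).astype(bool)
            best.append((obs[sh(m)].mean()-obs[sh(ring)].mean(),dx,dy))
    best.sort(reverse=True);print(n,'dial px',proj(n,W(o,(.0095,0,zb+.041))),best[:4],'at 0',[b for b in best if b[1:]==(0,0)])
E
```

```text
scene dial px [295.02831325 188.91798365] [(np.float64(0.837708830548926), 0, -1), (np.float64(0.8257756563245824), 1, 0), (np.float64(0.8257756563245824), 0, 0), (np.float64(0.8183568839893421), -1, 0)] at 0 [(np.float64(0.8257756563245824), 0, 0)]
side dial px [376.14130845 199.95114444] [(np.float64(0.8641874146443954), 0, -1), (np.float64(0.8526315789473684), 0, 0), (np.float64(0.823206219140666), 0, -2), (np.float64(0.8155793675806282), 0, 1)] at 0 [(np.float64(0.8526315789473684), 0, 0)]
```

The silhouettes match to within 1 px (about 3 mm) in both views, so I'm handing it in.

```bash
python3 -c "
from cell import order
print(order.job_done())"
```

```text
the job is handed in; nothing more can be done
None
```

Job handed in (no verdict came back): the cover is open at its end stop, and the thermometer is held upright with its dial facing the lens, level with it and 15 cm in front by my measurement (within about 3 mm).

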